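# Load a wafer pallet and hold the box cover for the nitrogen flush

## Robot

A 6-joint arm with a two-finger parallel gripper is mounted at the origin on the work surface. World frame = base frame: x ahead of the robot, y to its left, z up, the work surface at z = 0. Lengths are in mm, angles in rad, forces in N, time in s.
With the tool pointing down it reaches from about 325 to 900 mm from the base axis. Payload 3.5 kg.
Tool frame: the origin (TCP) lies between the finger pads, 19 mm behind the fingertips; this is the grasp point; z points along the fingers, y is the line along which they close (so a half turn about z gives the same grasp; the last joint's range is limited). The gripper opens to 85 mm and grips with 20 to 120 N. Pads are 22 mm wide; open, the fingers measure 114 mm over their backs; the gripper's body (76 mm by 85 mm) begins 54 mm behind the grasp point. The pads swing forward as they close: fully open they stand 13 mm farther back than shut.
Start: joints at [-1.431, 0.276, -0.026, 1.268, 0, 1.467], TCP at [150.251, -606.668, 250.013] pointing down, gripper open.
Joint ranges: [-3.12, 3.12], [-0.85, 1.88], [-1.08, 1.24], [-1.95, 2.15], [-1.57, 1.53], [-3.14, 3.14]. Speed limits (rad/s): [2.57, 2.57, 3.14, 3.14, 3.14, 3.14].

## Interface

Orientations are given as a 3x3 rotation matrix whose columns are the frame's x, y, z axes.
In Python, from bench import status, imaging, finish_job gives the robot as it stands. The module is installed in compiled form; this text tells all that it offers.
- The arm moves only by the tool carry_out, never from a script. Its argument "moves" is a list of rows, each a list of 2 entries, a list of its own where there are three numbers: the shift along the tool's x, y, z in m, then the turn about the tool's z in degrees. In form: [[[x, y, z], roll], ...]. A call has 1 to 12 rows; each row shifts and turns the commanded pose from where the row before left it, along the tool's axes as they then stand; what a row does not reach is not made up. A row lasts 1/8 s, in which the tool goes at most 62.5 mm and 10.7 degrees, less where a joint would pass 70% of its speed; a pose out of reach is approached as far as the arm can. A call with a gripper value outside its range is refused whole. "claw" is the opening, from -1 (shut) to 1 (fully open), set as the call begins (left out, the last holds). The fingers move at their own pace and stop on an object; "squeeze" is the grip in N (left out, the last holds). Time passes only in rows, so rows that do not move let the fingers close. It gives the time, the measured TCP pose, the force, the opening and the grip force at its end, in the units of the state.
- status.observe(): the state, without advancing time (a new reading comes with each control period).
- imaging.get_image(name): name is "scene" or "top" or "wrist"; returns the picture (420x560x3 uint8, red, green, blue); there is no depth.
- imaging.calibration(name): a dict with "mtx" (3x3 intrinsics, pixels), "R" (3x3) and "t" (3): a world point X has camera coordinates R X + t. Camera axes: x right, y down, z forward; pixel columns grow to the right and rows downward; lengths in mm; the calibration is good to about 2 mm. A picture is of the moment at which its call begins: read the wrist's pose just before it. calibration takes no time and is no camera call; for the wrist camera it gives the pose at the moment of the call.
- finish_job(): hands the job in; it is judged then, once.
The state is a dict: "clock": time; "qpos": joint angles; "joint_vel": joint speeds; "effort": joint torques, N m; "eef_pos": TCP position; "orientation": TCP orientation; "contact_force": force on the tool from outside, world axes, zero at the start; "moment": the same for the moment, N m; "grip_width": finger opening in mm; "gripper_force": force on a finger pad.
Only numpy, scipy, OpenCV 4.12 (cv2) and the standard library are available. Lean on these libraries where they do the work, as an engineer would, in place of code of your own. Each camera call takes 0.05 s, during which the arm holds its last target. There are 200 camera calls.

## Task

Take the wafer pallet from the white unloading stand and slide it gently down, without dropping it, into the middle slot of the storage box, fully home between the two pallets already there. Then take the box's cover by its blue tab, bring it forward and hold it open at 30 degrees from shut so that I can flush the box with the nitrogen gun: the cover would fall shut by itself, so do not let it drop, and finish while still holding it there with the gripper. Leave the other two pallets and everything else on the bench undisturbed.

Things in the scene. Friction and masses are not known exactly. Their poses are not given: they have to be found in the camera images.
- pallet: The pallet to load: aluminium plate 8 mm thick (its x), 100 mm wide (y), 110 mm tall (z), about 0.2 kg, a round gold wafer 76 mm across on its -x face; the topmost 24 mm are bare on both faces, to grip across the thickness. Starts upright in the stand, underside 12 mm above the bench, axes as the stand. Origin: centre of its underside.
- stand: White unloading stand, fixed, left or right of the box. Base 80 x 140 x 12 mm; four round posts 63 mm tall, 10 mm thick, at 40 mm either side of the middle in y, hold the pallet upright with about 1.5 mm play each way; end stops 42 mm high at 56 mm in y. Lift the pallet straight up 60 mm to clear it. Origin: centre of its underside; x across the pallet's thickness.
- box: Frosted storage box, fixed, 128 (x) by 112 mm (y) outside, walls 4 mm, rim 80 mm above the bench. Rounded teeth on both side walls form five slots at 20 mm pitch along x, each 10 mm wide, 104 mm from wall to wall; the first and fifth hold pallets. A seated pallet's top is 115 mm above the bench. Origin: centre of its underside; -x is its front, +x its hinge side. Tape corners lie round it.
- slot (a point): Middle of the middle (third) slot, on the box floor, 5 mm above the bench, at the centre of the box; axes as the box. The pallet's underside centre belongs here, its thickness along the box's x, either face to the front. The slot's rounded mouth begins 73 mm above the bench and ends at 78 mm.
- lid (a joint): Cover of the box: clear cap 136 mm long, 116 wide, 42 deep, about 0.24 kg, freely hinged on the box's far (+x) rim. Value in rad: 0 shut, 0.524 = 30 degrees open, 1.571 upright, 1.92 the start, leaning back on its stop. Let go below about 1.25 rad it falls shut, above that it falls back on its stop.
- hinge (a point): On the cover's hinge line, at its middle: 68 mm behind the box's centre (box +x) and 80 mm above the bench. Axes as the cover (with the cover shut, as the box). The hinge line runs along y.
- tab (a point): Middle of the blue tab on the cover's free edge: 156 mm from the hinge along the cover's -x and 8 along its z; open by a, it lies 156 cos a - 8 sin a mm in front of the hinge (box -x) and 156 sin a + 8 cos a above it. Tab 30 mm wide (y), 10 thick, 36 long (16 mm beyond this point, 20 to the cover). Pinched by its two sides along y, tool pointing down, it turns between the pads. Axes as the cover.
- pallet_near: Pallet just like the one to load, standing in the first slot, 40 mm in front (box -x) of the middle one, its origin the centre of its underside. Leave it where it is.
- pallet_far: Pallet just like the one to load, standing in the fifth slot, 40 mm behind (box +x) the middle one, its origin the centre of its underside. Leave it where it is.
- bottle: White solvent bottle, 72 mm across, 170 mm tall, standing at the left. Origin: centre of its underside. It is a bystander: leave it where it is.
- torch: Black inspection torch standing on end, 34 mm across, 120 mm tall, at the back. Origin: centre of its underside. It is a bystander: leave it where it is.
- tweezers: Steel wafer tweezers lying flat near the robot, 134 mm long (x), 5 mm high. Origin: the middle of their underside. It is a bystander: leave it where it is.
- wafer_case: Flat round single-wafer case, 92 mm across, 13 mm high, at the right. Origin: centre of its underside. It is a bystander: leave it where it is.
Things that resemble listed ones, but are neither listed nor needed, are in the scene too. Leave any pink look-alike of the box alone.

How it is judged:
By the outcome, as a careful person would: the job done as asked, in the order asked, and still so for the second after the job is handed in, while the arm keeps its last pose, push and grip.
It also fails if it takes over 61 s, if anything falls off the work surface, if the arm or the gripper's body presses on something with over 40 N, if the wrist force passes 120 N, or if a joint passes its speed limit or range.

## Working session

There is one attempt and no reset: what is moved stays moved. The work goes in short steps, Python scripts to look and compute and a tool call to move; the robot and the scene stay as the last step left them, time stands still between calls to the robot, and variables do not carry over. Pictures are saved under pics/ and viewed, at most 10 in all, crops included, and the job is handed in when it is done.

Besides the shell and the picture viewer there is one more tool, called in YAML: its name, and indented under it one key for each argument. carry_out: Moves the arm, as the interface text tells. Its arguments: {"type":"object","properties":{"moves":{"type":"array","items":{"type":"array"}},"claw":{"type":"number"},"squeeze":{"type":"number"}},"required":["moves"]}

```bash
mkdir -p pics; python3 - <<'E'
from bench import status, imaging
import cv2,numpy as np
s=status.observe();print(s['clock'],s['eef_pos'],np.round(s['orientation'],3).tolist(),s['grip_width'])
for n in("scene","top"):
    im=imaging.get_image(n);c=imaging.calibration(n);np.savez(f"{n}0.npz",im=im,**c)
    cv2.imwrite(f"pics/{n}0.png",im[:,:,::-1]);print(n,np.round(c['mtx'],1).tolist(),np.round(c['R'],3).tolist(),np.round(c['t'],1).tolist())
E
```

```text
0.0 [ 150.13940549 -605.927409    248.85528559] [[0.971, 0.24, -0.0], [0.24, -0.971, 0.002], [0.0, -0.002, -1.0]] 85.32421196896468
scene [[380.4, 0.0, 282.4], [0.0, 380.4, 210.2], [0.0, 0.0, 1.0]] [[-0.803, 0.596, -0.005], [0.503, 0.674, -0.541], [-0.319, -0.436, -0.841]] [435.1, -244.9, 1036.7]
top [[441.9, 0.0, 279.2], [0.0, 441.9, 215.9], [0.0, 0.0, 1.0]] [[-0.029, -0.999, 0.016], [-0.993, 0.027, -0.116], [0.115, -0.019, -0.993]] [15.9, 533.9, 1239.2]
```

View pics/scene0.png

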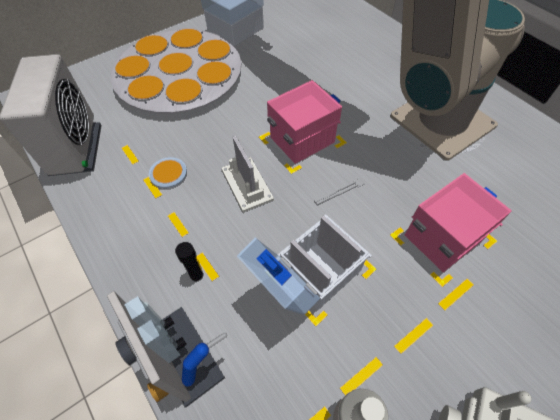

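View pics/top0.png

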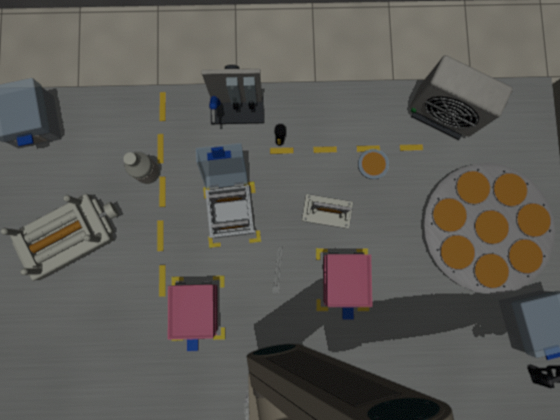

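The scene view has the stand at about (247,180) and the box at about (322,258). In the top view the stand is at (327,211), the box at (230,210), and the tab at (218,153). I'll take rough positions from these rays, then go closer with the wrist camera.

```bash
cat > h.py <<'E'
import numpy as np,cv2
from bench import status,imaging
def ray(c,p):
    d=c['R'].T@np.linalg.inv(c['mtx'])@np.array([p[0],p[1],1.]);o=-c['R'].T@c['t'];return o,d/np.linalg.norm(d)
def plane(c,p,z):
    o,d=ray(c,p);return o+d*(z-o[2])/d[2]
def proj(c,X):
    q=c['mtx']@(c['R']@np.array(X,float)+c['t']);return q[:2]/q[2]
def tri(obs):
    A=np.zeros((3,3));b=np.zeros(3)
    for c,p in obs:
        o,d=ray(c,p);P=np.eye(3)-np.outer(d,d);A+=P;b+=P@o
    X=np.linalg.solve(A,b);return X,[np.round(np.linalg.norm(proj(c,X)-p),1) for c,p in obs]
def snap(n,name):
    s=status.observe();c=imaging.calibration(n);im=imaging.get_image(n)
    np.savez(name+'.npz',im=im,**c);cv2.imwrite(f'pics/{name}.png',im[:,:,::-1]);return s
def load(name):
    z=np.load(name+'.npz');return z['im'],{k:z[k] for k in('mtx','R','t')}
E
python3 - <<'E'
from h import *
im,c=load('top0');im2,c2=load('scene0')
for n,p,z in(('stand',(327,211),12),('box',(230,210),60),('tab',(218,153),220),('p top L',(312,208),122),('p top R',(344,212),122)):print(n,plane(c,p,z).round())
print(tri([(c,(218,153)),(c2,(270,262))]))
w=imaging.calibration('wrist');s=status.observe()
print(w['mtx'].round(1).tolist(),(s['orientation'].T@w['R'].T).round(2).tolist(),(s['orientation'].T@(-w['R'].T@w['t']-s['eef_pos'])).round(1))
# upscale crop top+scene
a=cv2.resize(im[135:250,190:365,::-1],None,fx=4,fy=4,interpolation=cv2.INTER_CUBIC);cv2.imwrite('pics/topcrop.png',a)
E
```

```text
stand [ 547. -140.   12.]
box [551. 139.  60.]
tab [673. 152. 220.]
p top L [542. -86. 122.]
p top R [ 529. -171.  122.]
(array([674.43106486, 150.98390835, 218.88892507]), [np.float64(0.5), np.float64(0.8)])
[[322.5, 0.0, 280.1], [0.0, 322.5, 210.2], [0.0, 0.0, 1.0]] [[-0.0, -0.95, -0.33], [1.0, -0.0, -0.0], [-0.0, -0.33, 0.95]] [  84.6   -0.8 -125.4]
```

View pics/topcrop.png

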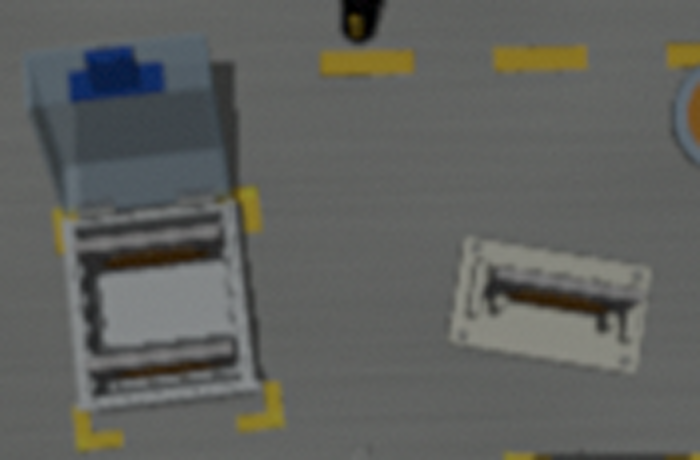

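The crop confirms the tab at the cover's top edge. It also shows the box yawed about +5° and the stand about -9°. Next I'll take the wrist camera over the box and then the stand.

carry_out:
  moves:
    - [[0.039,-0.042,-0.005],0]
    - [[0.039,-0.042,-0.005],0]
    - [[0.039,-0.042,-0.005],0]
    - [[0.039,-0.042,-0.005],0]
    - [[0.039,-0.042,-0.005],0]
    - [[0.039,-0.042,-0.005],0]
    - [[0.039,-0.042,-0.005],0]
    - [[0.039,-0.042,-0.005],0]
    - [[0.039,-0.042,-0.005],0]
    - [[0.039,-0.042,-0.005],0]
    - [[0.039,-0.042,-0.005],0]
    - [[0.039,-0.042,-0.005],0]
  claw: 1

```text
clock: 1.6
eef_pos: [483.7, -3.1, 309.9]
orientation: [[0.971, 0.241, -0.0], [0.241, -0.971, -0.0], [-0.0, 0.0, -1.0]]
contact_force: [0.1, -0.2, 0.7]
grip_width: 85.3
gripper_force: 0.0
```

carry_out:
  moves:
    - [[0.042,-0.04,0],0]
    - [[0.042,-0.04,0],0]
    - [[0,0,0],-9.6]
    - [[0,0,0],-9.6]
    - [[0,0,0],-9.6]
    - [[0,0,0],-9.6]
    - [[0,0,0],-9.6]
    - [[0,0,0],-9.6]
    - [[0,0,0],-9.6]
    - [[0,0,0],0]
    - [[0,0,0],0]

```text
clock: 2.98
eef_pos: [545.4, 92.9, 309.7]
orientation: [[0.157, 0.988, -0.001], [0.988, -0.157, -0.0], [-0.0, -0.001, -1.0]]
contact_force: [-1.5, 0.9, 0.7]
grip_width: 85.5
gripper_force: 0.0
```

```bash
python3 - <<'E'
from h import *
s=snap('wrist','w1');print(s['clock'],s['eef_pos'],s['orientation'].round(3).tolist(),s['qpos'].round(2),s['contact_force'].round(1))
E
```

```text
2.975 [545.4477304   92.87886579 309.70597325] [[0.157, 0.988, -0.001], [0.988, -0.157, -0.0], [-0.0, -0.001, -1.0]] [ 0.05  0.12 -0.09  1.36 -0.    1.78] [-1.5  0.9  0.7]
```

View pics/w1.png

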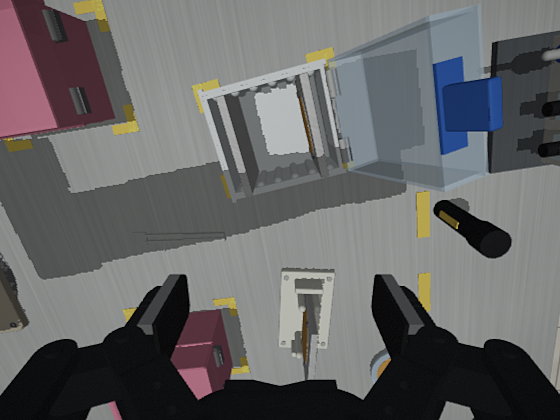

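The wrist view shows the box rim corners at about (202,92), (327,62), (345,165) and (235,198). The stand is at (307,310) and the tab at (470,105). I'll take a second view centred on the box, then one over the stand.

carry_out:
  moves:
    - [[0.055,0,0],0]
    - [[0.01,0,0],0]
    - [[0,0,0],0]
    - [[0,0,0],0]

```text
clock: 3.52
eef_pos: [555.5, 156.4, 309.9]
orientation: [[0.155, 0.988, -0.0], [0.988, -0.155, -0.001], [-0.001, -0.0, -1.0]]
contact_force: [0.8, 1.0, -0.7]
grip_width: 85.2
gripper_force: 0.0
```

```bash
python3 - <<'E'
from h import *
s=snap('wrist','w2');print(s['clock'],s['eef_pos'])
E
```

```text
3.525 [555.52592339 156.4237176  309.94015057]
```

carry_out:
  moves:
    - [[-0.05,0,0],0]
    - [[-0.055,0,0],0]
    - [[-0.055,0,0],0]
    - [[-0.04,0,0],0]
    - [[0,0,0],0]
    - [[0,0,0],0]
    - [[0,0,0],0]

```text
clock: 4.45
eef_pos: [524.8, -39.7, 310.0]
orientation: [[0.154, 0.988, 0.0], [0.988, -0.154, 0.0], [0.0, -0.0, -1.0]]
contact_force: [-0.4, 0.7, -0.3]
grip_width: 85.0
gripper_force: 0.0
```

```bash
python3 - <<'E'
from h import *
s=snap('wrist','w3');print(s['clock'],s['eef_pos'])
a,_=load('w2');b,_=load('w3')
a=a[60:360,170:370];b=b[0:300,190:390]
o=np.hstack([cv2.resize(x[:,:,::-1],None,fx=2,fy=2,interpolation=cv2.INTER_CUBIC) for x in(a,b)]);cv2.imwrite('pics/w23.png',o)
E
```

```text
4.45 [524.81669464 -39.71294533 310.02339562]
```

View pics/w23.png

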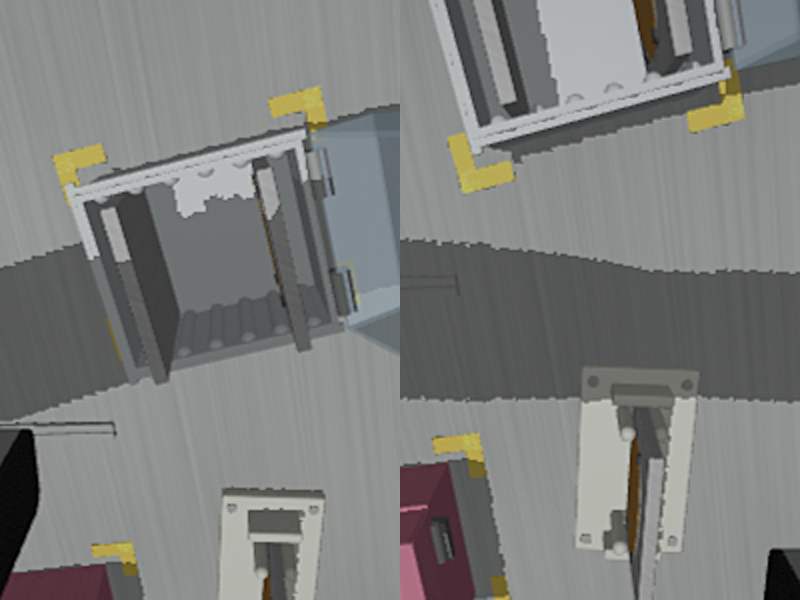

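The left crop is the box in w2, with rim corners at image pixels (204,154), (322.5,125), (342.5,223) and (235,250). The right crop is the stand in w3, with its four screws centred on (307,231) and the +y end of the pallet's top at (317,229). I'll triangulate these.

```bash
python3 - <<'E'
from h import *
C={n:load(n)[1] for n in('w1','w2','w3','top0','scene0')}
g=lambda n,x,y:(C[n],(x,y))
a2=lambda x,y:g('w2',170+x/2,60+y/2); a3=lambda x,y:g('w3',190+(x-400)/2,y/2)
K=lambda x,y:g('top0',190+x/4-.4,135+y/4-.4)
pts={'FL':[g('w1',202,92),a2(68,188),K(66,222)],'HL':[g('w1',327,62),a2(305,130)],'FR':[g('w1',235,198),a2(130,380),a3(472,150),K(262,385)],'HR':[g('w1',345,165),a2(345,326),a3(730,73)]}
P={}
for k,o in pts.items():
    X,e=tri(o);print(k,X.round(1),e,[plane(c,p,80)[:2].round(1).tolist() for c,p in o])
    P[k]=np.mean([plane(c,p,80) for c,p in o],0)
y=(P['FL']+P['HL']-P['FR']-P['HR'])/2;x=(P['HL']+P['HR']-P['FL']-P['FR'])/2
print('box c',sum(P.values())/4,'len x,y',np.linalg.norm(x),np.linalg.norm(y),'yaws',np.degrees(np.arctan2(x[1],x[0])),np.degrees(np.arctan2(-y[0],y[1])))
S=[plane(*a3(*p),12) for p in((593,381),(687,384),(585,540),(671,543))]
print('stand screws',np.round(S,1)[:,:2].tolist(),np.mean(S,0))
B=[plane(*a3(*p),12) for p in((583,368),(699,370),(576,550),(681,552))];print('base',np.round(B,1)[:,:2].tolist(),np.mean(B,0))
S=np.array(B);y=S[0]+S[1]-S[2]-S[3];x=S[1]+S[3]-S[0]-S[2];print(np.linalg.norm(x)/2,np.linalg.norm(y)/2,'yaws',np.degrees(np.arctan2(x[1],x[0])),np.degrees(np.arctan2(-y[0],y[1])))
print('pal +y end',plane(*a3(655,458),122))
# colour: blue tab in views
for n in('w1','w2','w3','top0'):
    im=load(n)[0].astype(int)
    m=((im[...,2]>im[...,0]+60)&(im[...,2]>90)).astype(np.uint8);k,l,st,ce=cv2.connectedComponentsWithStats(m);
    print(n,[(ce[i].round(1).tolist(),st[i][:5].tolist()) for i in range(1,k) if st[i][4]>30])
E
```

```text
FL [544.5 192.3 314.1] [np.float64(44.4), np.float64(86.0), np.float64(13.9)] [[480.1, 196.3], [477.2, 196.8], [606.0, 202.5]]
HL [612.2 205.5  63.8] [np.float64(1.0), np.float64(0.9)] [[610.8, 204.1], [609.4, 207.2]]
FR [487.6  74.   72.4] [np.float64(2.4), np.float64(1.6), np.float64(2.8), np.float64(1.8)] [[490.6, 78.7], [487.4, 77.1], [487.1, 75.6], [488.9, 69.3]]
HR [620.5  92.2  74.8] [np.float64(3.1), np.float64(2.0), np.float64(1.4)] [[619.0, 97.0], [619.9, 91.9], [619.7, 90.3]]
box c [559.80876202 143.11517579  80.        ] len x,y 110.73689871824799 118.52924168851628 yaws 6.479733386130055 -5.60626184144548
stand screws [[528.4, -73.3], [591.4, -85.3], [504.5, -193.2], [567.2, -205.6]] [ 547.88705523 -139.3388208    12.        ]
base [[523.1, -63.3], [600.4, -76.7], [496.6, -200.5], [573.8, -214.3]] [ 548.46625842 -138.7010094    12.        ]
78.44269195831333 139.95167815037593 yaws -10.008035438631028 -10.938156022046712
pal +y end [556.8495945  -89.14634742 122.        ]
w1 [([464.2, 104.4], [433, 56, 70, 99, 4379])]
w2 [([432.2, 192.7], [422, 157, 28, 82, 565]), ([443.7, 174.0], [441, 167, 6, 12, 43]), ([469.9, 208.0], [458, 187, 22, 45, 757])]
w3 [([81.5, 313.7], [75, 304, 15, 20, 164])]
top0 [([24.0, 139.8], [17, 135, 15, 10, 99]), ([192.0, 344.9], [187, 340, 11, 11, 118]), ([553.5, 355.6], [547, 353, 13, 6, 47])]
```

carry_out:
  moves:
    - [[0,0,0],1.6]
    - [[-0.047,0.0205,0.03],0]
    - [[-0.0465,0.0205,0.03],0]
    - [[0,0,0.03],0]
    - [[0,0,0],0]
    - [[0,0,0],0]
    - [[0,0,0],0]

```text
clock: 5.38
eef_pos: [549.2, -139.5, 222.0]
orientation: [[0.181, 0.983, 0.003], [0.983, -0.181, -0.001], [-0.001, 0.003, -1.0]]
contact_force: [0.2, -0.3, 0.2]
grip_width: 85.4
gripper_force: 0.0
```

```bash
python3 - <<'E'
from h import *
s=snap('wrist','w4');print(s['clock'],s['eef_pos'],s['orientation'].round(3).tolist())
a,_=load('w4');b,_=load('w1')
o=np.hstack([cv2.resize(a[60:360,130:430,::-1],(600,600),interpolation=cv2.INTER_CUBIC),cv2.resize(b[250:390,265:345,::-1],(200,350),interpolation=cv2.INTER_CUBIC).repeat(1,0)[:350] if 0 else cv2.copyMakeBorder(cv2.resize(b[255:385,270:340,::-1],(200,371),interpolation=cv2.INTER_CUBIC),0,229,0,0,cv2.BORDER_CONSTANT)])
cv2.imwrite('pics/w4c.png',o)
E
```

```text
5.375 [ 549.21850864 -139.53298292  221.95747458] [[0.181, 0.983, 0.003], [0.983, -0.181, -0.001], [-0.001, 0.003, -1.0]]
```

View pics/w4c.png

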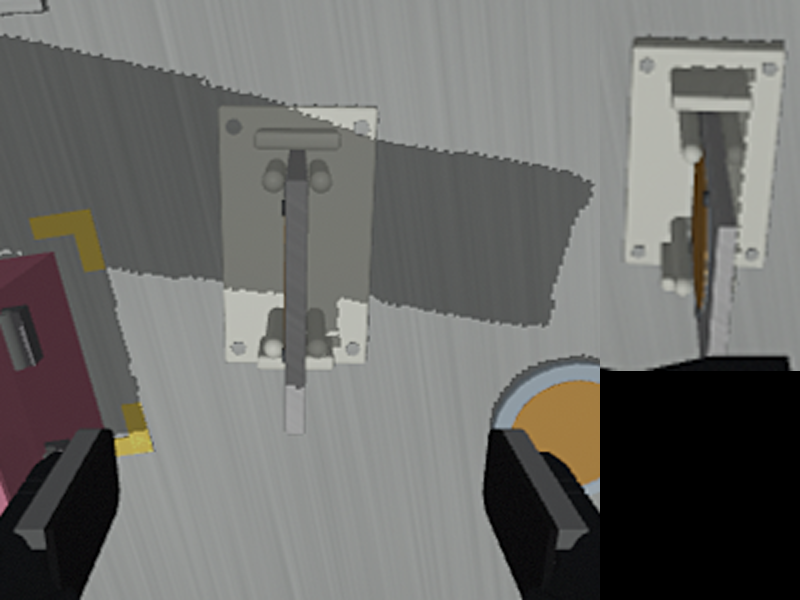

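The crop shows the pallet standing vertically under the tool, with its top face running from crop (297,180) to (295,434). That is centred between the fingers. I'll check its height by triangulation.

```bash
python3 - <<'E'
from h import *
C={n:load(n)[1] for n in('w1','w2','w3','w4','top0')}
p=(C['w4'],(130+297/2,60+180/2));q=(C['w4'],(130+295/2,60+434/2))
print(tri([p,(C['w3'],(317.5,229)),(C['w1'],(314.8,334.5))]))
print(tri([p,(C['top0'],(190+490/4,135+268/4))]),tri([q,(C['top0'],(190+633/4,135+290/4))]))
a,b=plane(*p,122),plane(*q,122);print(a,b,(a+b)/2,np.linalg.norm(a-b),np.degrees(np.arctan2(-(a-b)[0],(a-b)[1])))
S=[plane(C['w4'],(130+x/2,60+y/2),12) for x,y in((234,127),(361,128),(238,348),(352,348))];print(np.mean(S,0))
E
```

```text
(array([557.46452322, -88.59678349, 123.50420024]), [np.float64(0.5), np.float64(0.7), np.float64(0.3)])
(array([557.85421947, -87.44970543, 128.16897169]), [np.float64(0.7), np.float64(0.2)]) (array([ 539.78427753, -181.02813112,  132.85505322]), [np.float64(0.1), np.float64(0.0)])
[557.79375379 -88.77541092 122.        ] [ 538.58058974 -187.39849543  122.        ] [ 548.18717176 -138.08695317  122.        ] 100.47715398282368 -11.023945637554712
[ 547.9737692  -138.23108851   12.        ]
```

carry_out:
  moves:
    - [[0.001,-0.0012,0.03],0.5]
    - [[0,0,0.035],0]
    - [[0,0,0.025],0]
    - [[0,0,0.015],0]
    - [[0,0,0],0]
    - [[0,0,0],0]
  claw: 1

```text
clock: 6.18
eef_pos: [548.2, -139.0, 116.4]
orientation: [[0.19, 0.982, 0.002], [0.982, -0.19, -0.001], [-0.0, 0.002, -1.0]]
contact_force: [0.7, -0.4, 0.8]
grip_width: 85.6
gripper_force: 0.0
```

carry_out:
  moves:
    - [[0,0,0],0]
    - [[0,0,0],0]
    - [[0,0,0],0]
    - [[0,0,0],0]
    - [[0,0,0],0]
    - [[0,0,0],0]
    - [[0,0,0],0]
    - [[0,0,0],0]
  claw: -1
  squeeze: 50

```text
clock: 7.18
eef_pos: [547.3, -138.8, 115.2]
orientation: [[0.191, 0.982, 0.001], [0.982, -0.191, -0.0], [-0.0, 0.001, -1.0]]
contact_force: [0.5, 0.4, 2.0]
grip_width: 6.7
gripper_force: 51.1
```

carry_out:
  moves:
    - [[0,0,-0.01],0]
    - [[0,0,-0.025],0]
    - [[0,0,-0.035],0]
    - [[0,0,-0.035],0]
    - [[0,0,-0.017],0]
    - [[0,0,0],0]

```text
clock: 7.92
eef_pos: [547.7, -138.9, 238.1]
orientation: [[0.191, 0.982, 0.002], [0.982, -0.191, -0.001], [-0.0, 0.002, -1.0]]
contact_force: [-0.1, 0.1, -2.0]
grip_width: 7.2
gripper_force: 50.7
```

carry_out:
  moves:
    - [[0.025,-0.0047,0],0]
    - [[0.045,-0.0085,0],0]
    - [[0.045,-0.0085,0],0]
    - [[0.045,-0.0085,0],0]
    - [[0.045,-0.0085,0],0]
    - [[0.04,-0.0075,0],0]
    - [[0.024,-0.0045,0],0]
    - [[0,0,0],-7.8]
    - [[0,0,0],-7.9]
    - [[0,0,0],0]
    - [[0,0,0],0]
    - [[0,0,0],0]

```text
clock: 9.43
eef_pos: [548.3, 134.9, 236.5]
orientation: [[-0.081, 0.997, -0.001], [0.997, 0.081, -0.0], [-0.0, -0.001, -1.0]]
contact_force: [0.6, -0.1, -1.6]
grip_width: 6.9
gripper_force: 50.6
```

```bash
python3 - <<'E'
from h import *
s=snap('wrist','w5');print(s['clock'],s['eef_pos'],s['orientation'].round(3).tolist(),s['grip_width'],s['contact_force'].round(1))
a,_=load('w5')
cv2.imwrite('pics/w5c.png',cv2.resize(a[0:300,80:480,::-1],(800,600),interpolation=cv2.INTER_CUBIC))
E
```

```text
9.425 [548.34607878 134.88089929 236.49608816] [[-0.081, 0.997, -0.001], [0.997, 0.081, -0.0], [-0.0, -0.001, -1.0]] 6.862992316713037 [ 0.6 -0.1 -1.6]
```

View pics/w5c.png

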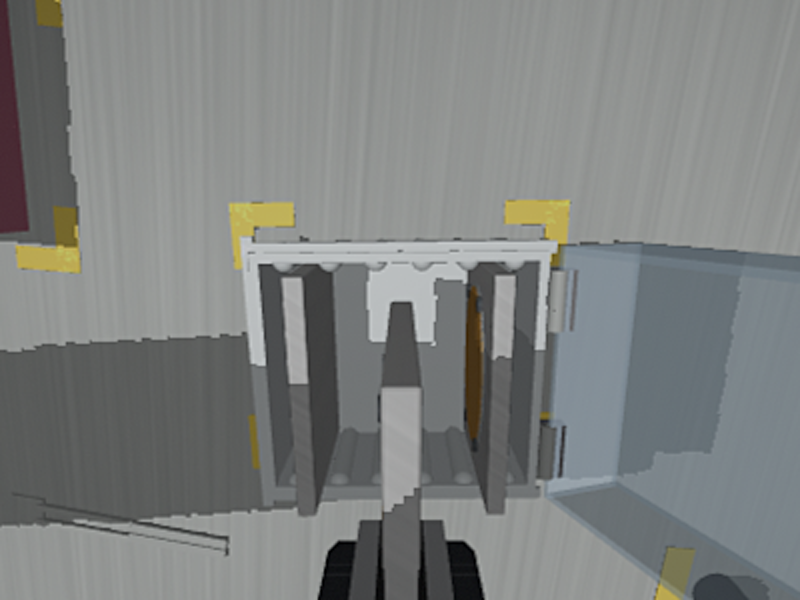

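In w5, the neighbour pallets' top ends are at crop (293,278)/(307.5,513) and (504.5,275)/(496,513). The +y teeth are at x of 285, 330, 377, 423, 468 and 512. The held pallet's bottom +y edge is at about (402,303) and its top at (402.5,388).

```bash
python3 - <<'E'
from h import *
c=load('w5')[1];g=lambda x,y,z:plane(c,(80+x/2,y/2),z)
n1,n2,f1,f2=g(293,278,115),g(307.5,513,115),g(504.5,275,115),g(496,513,115)
for n,a,b in(('near',n1,n2),('far',f1,f2)):
    d=a-b;print(n,((a+b)/2).round(1),np.linalg.norm(d).round(1),np.degrees(np.arctan2(-d[0],d[1])).round(2))
print('mid',((n1+n2+f1+f2)/4).round(1)); d=f1+f2-n1-n2;print(np.linalg.norm(d)/2,np.degrees(np.arctan2(d[1],d[0])))
t=[g(x,265,78) for x in(285,330,377,423,468,512)];print('teeth +y',np.round(t,1)[:,:2].tolist(),np.mean(t,0).round(1))
print('rim corners',g(243,240,80).round(1),g(557,243,80).round(1),g(265,503,80).round(1),g(547,497,80).round(1))
h=g(402.5,388,241.5);print('held top +y end',h.round(1),'bottom',g(402,303,131.5).round(1))
# cross-check of rim far-edge in scaled view w2 neighbours
s=status.observe();o=s['orientation'];print(s['eef_pos'].round(1),'exp end',(s['eef_pos']+50*o[:,0]).round(1))
E
```

```text
near [508.1 139.  115. ] 98.4 5.08
far [587.7 145.9 115. ] 99.5 5.53
mid [547.9 142.4 115. ]
79.90689127213712 5.001228440830144
teeth +y [[494.5, 188.5], [513.7, 190.0], [533.9, 191.6], [553.6, 193.2], [572.9, 194.8], [591.7, 196.3]] [543.4 192.4  78. ]
rim corners [476.9 197.6  80. ] [609.1 207.   80. ] [487.6  75.3  80. ] [623.1  89.4  80. ]
held top +y end [545.  184.9 241.5] bottom [545.1 184.5 131.5]
[548.5 134.9 236.7] exp end [544.4 184.7 236.7]
```

carry_out:
  moves:
    - [[0.0074,-0.0003,0],-0.4]
    - [[0,0,0.015],0]
    - [[0,0,0.018],0]
    - [[0,0,0.012],0]
    - [[0,0,0.004],0]
    - [[0,0,0],0]
    - [[0,0,0],0]

```text
clock: 10.35
eef_pos: [548.2, 142.4, 188.6]
orientation: [[-0.089, 0.996, 0.001], [0.996, 0.089, 0.0], [0.0, 0.001, -1.0]]
contact_force: [-0.5, 0.1, -1.7]
grip_width: 7.1
gripper_force: 50.6
```

carry_out:
  moves:
    - [[0,0,0.003],0]
    - [[0,0,0.003],0]
    - [[0,0,0.003],0]
    - [[0,0,0.003],0]
    - [[0,0,0],0]

```text
clock: 10.98
eef_pos: [547.4, 142.4, 175.6]
orientation: [[-0.089, 0.996, -0.001], [0.996, 0.089, -0.0], [-0.0, -0.001, -1.0]]
contact_force: [0.9, -0.0, -2.5]
grip_width: 6.5
gripper_force: 50.6
```

carry_out:
  moves:
    - [[0,0,0.005],0]
    - [[0,0,0.005],0]
    - [[0,0,0.005],0]
    - [[0,0,0.005],0]
    - [[0,0,0],0]

```text
clock: 11.6
eef_pos: [547.2, 142.3, 155.3]
orientation: [[-0.089, 0.996, -0.001], [0.996, 0.089, -0.0], [-0.0, -0.001, -1.0]]
contact_force: [-0.3, 0.2, -2.7]
grip_width: 6.8
gripper_force: 50.6
```

carry_out:
  moves:
    - [[0,0,0.006],0]
    - [[0,0,0.006],0]
    - [[0,0,0.006],0]
    - [[0,0,0.006],0]
    - [[0,0,0.006],0]
    - [[0,0,0.006],0]
    - [[0,0,0.003],0]
    - [[0,0,0],0]

```text
clock: 12.6
eef_pos: [547.5, 142.4, 116.7]
orientation: [[-0.089, 0.996, -0.001], [0.996, 0.089, -0.0], [-0.0, -0.001, -1.0]]
contact_force: [-0.5, -0.2, -3.4]
grip_width: 7.0
gripper_force: 50.6
```

Sliding freely, about 8 mm to go. I'll lower gently until it touches.

carry_out:
  moves:
    - [[0,0,0.002],0]
    - [[0,0,0.002],0]
    - [[0,0,0.002],0]
    - [[0,0,0.001],0]
    - [[0,0,0],0]
    - [[0,0,0],0]

```text
clock: 13.35
eef_pos: [547.8, 142.4, 110.1]
orientation: [[-0.089, 0.996, 0.0], [0.996, 0.089, 0.0], [0.0, 0.0, -1.0]]
contact_force: [0.6, 0.3, -2.1]
grip_width: 7.1
gripper_force: 50.6
```

carry_out:
  moves:
    - [[0,0,0.001],0]
    - [[0,0,0.001],0]
    - [[0,0,0],0]
    - [[0,0,0],0]

```text
clock: 13.85
eef_pos: [547.9, 142.4, 108.2]
orientation: [[-0.089, 0.996, 0.0], [0.996, 0.089, 0.0], [0.0, 0.0, -1.0]]
contact_force: [-0.1, -0.1, 0.2]
grip_width: 7.1
gripper_force: 50.8
```

carry_out:
  moves:
    - [[0,0,0.001],0]
    - [[0,0,0.0005],0]
    - [[0,0,0],0]
    - [[0,0,0],0]

```text
clock: 14.35
eef_pos: [548.2, 142.5, 108.2]
orientation: [[-0.089, 0.996, 0.001], [0.996, 0.089, 0.0], [-0.0, 0.001, -1.0]]
contact_force: [-2.1, 0.1, 7.6]
grip_width: 6.8
gripper_force: 52.2
```

It's seated: an upward force of 7.6 N with no further travel, at the expected height. I'll release with a small opening and go up.

carry_out:
  moves:
    - [[0,0,0],0]
    - [[0,0,0],0]
    - [[0,0,0],0]
  claw: -0.45

```text
clock: 14.72
eef_pos: [547.6, 142.4, 106.2]
orientation: [[-0.089, 0.996, -0.0], [0.996, 0.089, -0.0], [0.0, -0.0, -1.0]]
contact_force: [0.3, -0.0, 0.0]
grip_width: 23.3
gripper_force: 0.0
```

carry_out:
  moves:
    - [[0,0,-0.004],0]
    - [[0,0,-0.008],0]
    - [[0,0,-0.015],0]
    - [[0,0,-0.03],0]
    - [[0,0,-0.05],0]
    - [[0,0,-0.05],0]
    - [[0,0,-0.045],0]
    - [[0,0,0],0]

```text
clock: 15.72
eef_pos: [550.5, 142.9, 315.0]
orientation: [[-0.089, 0.996, 0.011], [0.996, 0.089, 0.002], [0.001, 0.011, -1.0]]
contact_force: [0.4, 0.7, -0.5]
grip_width: 23.3
gripper_force: 0.0
```

```bash
python3 - <<'E'
from h import *
s=snap('wrist','w6');print(s['clock'],s['eef_pos'],s['qpos'].round(2),s['grip_width'],s['contact_force'].round(1))
a,_=load('w6')
cv2.imwrite('pics/w6.png',cv2.resize(a[0:300,160:560,::-1],(800,600),interpolation=cv2.INTER_CUBIC))
E
```

```text
15.725 [550.50301263 142.85519556 315.00782635] [ 0.14  0.14 -0.06  1.36  0.    1.62] 23.326603883980088 [ 0.4  0.7 -0.5]
```

View pics/w6.png

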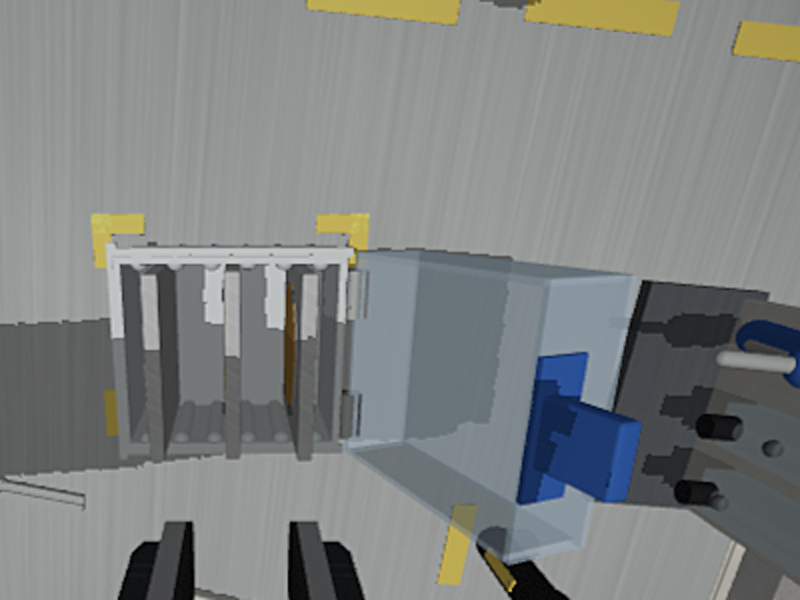

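All three pallets stand level, with the middle one at crop (232,360), so the loading is done. The tab block is at about crop (590,450). Next I'll turn a quarter and hover near the tab to measure it.

carry_out:
  moves:
    - [[0,0.045,0],-10]
    - [[0,0,0],-10]
    - [[0,0,0],-10]
    - [[0,0,0],-10]
    - [[0,0,0],-10]
    - [[0,0,0],-10]
    - [[0,0,0],-10]
    - [[0,0,0],-10]
    - [[0,0,0],-10]
    - [[-0.03,0,0],0]
    - [[0,0,0],0]
    - [[0,0,0],0]
  claw: 0.2

```text
clock: 17.27
eef_pos: [621.4, 149.0, 307.2]
orientation: [[-0.996, -0.089, -0.003], [-0.089, 0.996, -0.0], [0.003, -0.0, -1.0]]
contact_force: [-0.3, 0.3, 0.7]
grip_width: 51.3
gripper_force: 0.0
```

```bash
python3 - <<'E'
from h import *
s=snap('wrist','w7');print(s['clock'],s['eef_pos'],s['orientation'].round(3).tolist(),s['qpos'].round(2),s['grip_width'])
th=np.radians(5.0);bx=np.array([np.cos(th),np.sin(th),0]);by=np.array([-bx[1],bx[0],0]);H=np.array([547.6,142.3,80])+68*bx
def L(l,y,z,a): return H-bx*(l*np.cos(a)-z*np.sin(a))+np.array([0,0,l*np.sin(a)+z*np.cos(a)])+by*y
o=[]
for n,(x0,y0) in(('w6',(340,120)),('w7',(180,130))):
    im,c=load(n);im=np.ascontiguousarray(im)
    for a,col in((1.92,(255,0,0)),):
        for l,y,z in[(172,15,3),(172,-15,3),(172,15,13),(172,-15,13),(136,0,0),(136,58,0),(136,-58,0)]:
            p=proj(c,L(l,y,z,a));print(n,l,y,z,p.round(1));cv2.drawMarker(im,tuple(int(round(v)) for v in p),col,0,5,1)
    o.append(cv2.resize(im[y0:y0+200,x0:x0+200,::-1],(400,400),interpolation=cv2.INTER_NEAREST))
print('tab',L(156,0,8,1.92).round(1),'grip',L(164,0,8,1.92).round(1))
cv2.imwrite('pics/w67.png',np.hstack(o))
E
```

```text
17.275 [621.39785807 148.9915781  307.20479263] [[-0.996, -0.089, -0.003], [-0.089, 0.996, -0.0], [0.003, -0.0, -1.0]] [0.13 0.28 0.1  1.39 0.   0.04] 51.26067487334427
w6 172 15 3 [470.2 211.7]
w6 172 -15 3 [461.8 252.7]
w6 172 15 13 [481.2 210. ]
w6 172 -15 13 [472.5 250.5]
w6 136 0 0 [422.8 216.1]
w6 136 58 0 [434.6 139.7]
w6 136 -58 0 [412.7 281.7]
w7 172 15 3 [300.  308.9]
w7 172 -15 3 [257.3 308.8]
w7 172 15 13 [299.4 317. ]
w7 172 -15 13 [257.9 317. ]
w7 136 0 0 [278.8 266.9]
w7 136 58 0 [352.8 267. ]
w7 136 -58 0 [204.9 266.8]
tab [676.  153.5 223.8] grip [678.7 153.8 231.4]
```

View pics/w67.png

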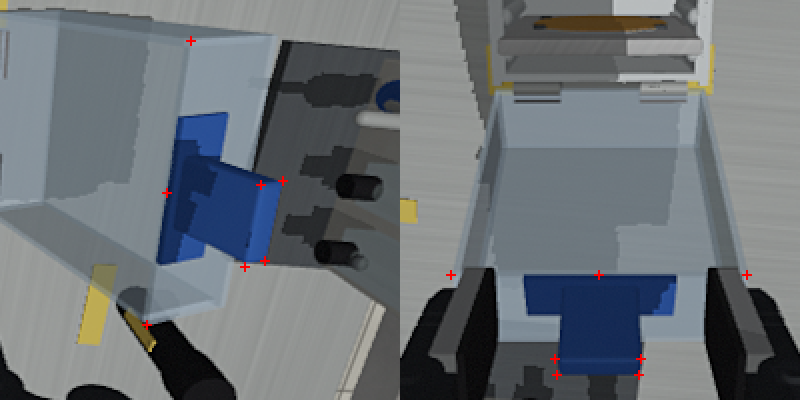

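The predicted tab-tip corners (red) land on the blue tip within about 2 px in both views. That confirms the tab's position, height and the 1.92 rad angle. I'll go over it and down.

carry_out:
  moves:
    - [[-0.03,0,0],0]
    - [[-0.028,0,0.01],0]
    - [[0,0,0.03],0]
    - [[0,0,0.022],0]
    - [[0,0,0.01],0]
    - [[0,0,0],0]
    - [[0,0,0],0]

```text
clock: 18.2
eef_pos: [680.6, 154.4, 238.0]
orientation: [[-0.996, -0.089, 0.002], [-0.089, 0.996, 0.0], [-0.002, 0.0, -1.0]]
contact_force: [0.1, 0.5, -1.2]
grip_width: 51.1
gripper_force: 0.0
```

carry_out:
  moves:
    - [[0.001,0,0.0025],0]
    - [[0,0,0.0025],0]
    - [[0,0,0],0]
    - [[0,0,0],0]

```text
clock: 18.7
eef_pos: [679.2, 154.2, 231.5]
orientation: [[-0.996, -0.089, -0.0], [-0.089, 0.996, -0.0], [0.0, 0.0, -1.0]]
contact_force: [0.4, -0.0, 0.7]
grip_width: 50.9
gripper_force: 0.0
```

carry_out:
  moves:
    - [[0,0,0],0]
    - [[0,0,0],0]
    - [[0,0,0],0]
    - [[0,0,0],0]
    - [[0,0,0],0]
  claw: -1
  squeeze: 30

```text
clock: 19.32
eef_pos: [679.3, 153.8, 231.7]
orientation: [[-0.996, -0.089, 0.0], [-0.089, 0.996, -0.001], [-0.0, -0.001, -1.0]]
contact_force: [-0.4, -3.3, 2.3]
grip_width: 29.0
gripper_force: 31.1
```

```bash
python3 - <<'E'
from h import *
s=status.observe();print(s['clock'],s['eef_pos'],s['orientation'].round(3).tolist(),s['grip_width'],s['contact_force'].round(1))
th=np.radians(5.0);bx=np.array([np.cos(th),np.sin(th),0]);H=np.array([547.6,142.3,80])+68*bx
d=s['eef_pos']-H;f,u=-d@bx,d[2];r=np.hypot(f,u);b0=np.arctan2(u,f);off=b0-1.92
print('r',r,'off',off,'nominal',np.hypot(165,8),np.arctan2(8,165))
A=np.linspace(1.92,.524,25);F=r*np.cos(A+off);U=r*np.sin(A+off)
for i in range(24):print(A[i+1].round(3),'tx',((F[i+1]-F[i])/1000).round(4),'tz',(-(U[i+1]-U[i])/1000).round(4))
print('end',H-bx*F[-1]+[0,0,U[-1]])
E
```

```text
19.325 [679.26812997 153.76665846 231.7183257 ] [[-0.996, -0.089, 0.0], [-0.089, 0.996, -0.001], [-0.0, -0.001, -1.0]] 29.04555306456835 [-0.4 -3.3  2.3]
r 164.72943655723358 off 0.05091373885791106 nominal 165.19382555047267 0.04844690956947941
1.862 tx 0.0089 tz -0.0035
1.804 tx 0.0091 tz -0.0029
1.745 tx 0.0093 tz -0.0024
1.687 tx 0.0094 tz -0.0019
1.629 tx 0.0095 tz -0.0013
1.571 tx 0.0095 tz -0.0008
1.513 tx 0.0096 tz -0.0002
1.455 tx 0.0096 tz 0.0003
1.396 tx 0.0095 tz 0.0009
1.338 tx 0.0095 tz 0.0015
1.28 tx 0.0094 tz 0.002
1.222 tx 0.0092 tz 0.0025
1.164 tx 0.0091 tz 0.0031
1.106 tx 0.0089 tz 0.0036
1.047 tx 0.0087 tz 0.0041
0.989 tx 0.0084 tz 0.0046
0.931 tx 0.0081 tz 0.0051
0.873 tx 0.0078 tz 0.0055
0.815 tx 0.0075 tz 0.006
0.757 tx 0.0071 tz 0.0064
0.698 tx 0.0067 tz 0.0068
0.64 tx 0.0063 tz 0.0072
0.582 tx 0.0059 tz 0.0076
0.524 tx 0.0054 tz 0.0079
end [477.61991019 136.17753547 169.5736736 ]
```

carry_out:
  moves:
    - [[0.0089,0,-0.0035],0]
    - [[0.0091,0,-0.0029],0]
    - [[0.0093,0,-0.0024],0]
    - [[0.0094,0,-0.0019],0]
    - [[0.0095,0,-0.0013],0]
    - [[0.0095,0,-0.0008],0]
    - [[0.0096,0,-0.0002],0]
    - [[0.0096,0,0.0003],0]
    - [[0,0,0],0]

```text
clock: 20.45
eef_pos: [603.2, 146.9, 244.5]
orientation: [[-0.996, -0.089, -0.001], [-0.089, 0.996, -0.001], [0.001, -0.001, -1.0]]
contact_force: [1.5, -4.2, -0.7]
grip_width: 29.5
gripper_force: 30.6
```

carry_out:
  moves:
    - [[0.0095,0,0.0009],0]
    - [[0.0095,0,0.0015],0]
    - [[0.0094,0,0.002],0]
    - [[0.0092,0,0.0025],0]
    - [[0.0091,0,0.0031],0]
    - [[0.0089,0,0.0036],0]
    - [[0.0087,0,0.0041],0]
    - [[0.0084,0,0.0046],0]
    - [[0,0,0],0]

```text
clock: 21.58
eef_pos: [530.3, 140.3, 222.2]
orientation: [[-0.996, -0.089, -0.001], [-0.089, 0.996, -0.002], [0.002, -0.002, -1.0]]
contact_force: [0.9, -5.4, 2.9]
grip_width: 29.3
gripper_force: 31.0
```

```bash
cat > ang.py <<'E'
from h import *
s=status.observe();p=s['eef_pos']
th=np.radians(5.0);bx=np.array([np.cos(th),np.sin(th),0]);H=np.array([547.6,142.3,80])+68*bx
d=p-H;f,u=-d@bx,d[2];A=np.arctan2(u,f)-.051;g=.524+.051
print(s['clock'],p.round(1),'r',np.hypot(f,u).round(1),'angle',A.round(3),'left tx',164.7*np.cos(g)-f,'tz',u-164.7*np.sin(g),s['contact_force'].round(1),s['grip_width'])
E
python3 ang.py
```

```text
21.575 [530.3 140.3 222.2] r 165.9 angle 0.979 left tx 52.810089870020335 tz 52.63684440833886 [ 0.9 -5.4  2.9] 29.332999690491043
```

carry_out:
  moves:
    - [[0.0081,-0.0001,0.0051],0]
    - [[0.0078,-0.0001,0.0055],0]
    - [[0.0075,-0.0001,0.006],0]
    - [[0.0071,-0.0001,0.0064],0]
    - [[0.0067,-0.0001,0.0068],0]
    - [[0.0063,-0.0001,0.0072],0]
    - [[0.0055,-0.0001,0.0076],0]
    - [[0.0045,0,0.0072],0]
    - [[0,0,0],0]
    - [[0,0,0],0]

```text
clock: 22.82
eef_pos: [476.1, 135.3, 169.5]
orientation: [[-0.996, -0.089, -0.005], [-0.089, 0.996, -0.001], [0.005, -0.0, -1.0]]
contact_force: [-4.5, -4.3, 2.9]
grip_width: 29.6
gripper_force: 30.8
```

```bash
python3 ang.py; python3 -c "
from h import *
snap('wrist','w8');a,_=load('w8');snap('scene','s8');b,_=load('s8')
cv2.imwrite('pics/w8.png',np.hstack([cv2.resize(a[:,:,::-1],(400,300),interpolation=cv2.INTER_AREA),cv2.resize(b[120:345,190:490,::-1],(400,300),interpolation=cv2.INTER_CUBIC)]))"
```

```text
22.825 [476.1 135.3 169.5] r 166.0 angle 0.518 left tx -1.6047263044232807 tz -0.11086297788814647 [-4.5 -4.3  2.9] 29.58088519640712
```

View pics/w8.png

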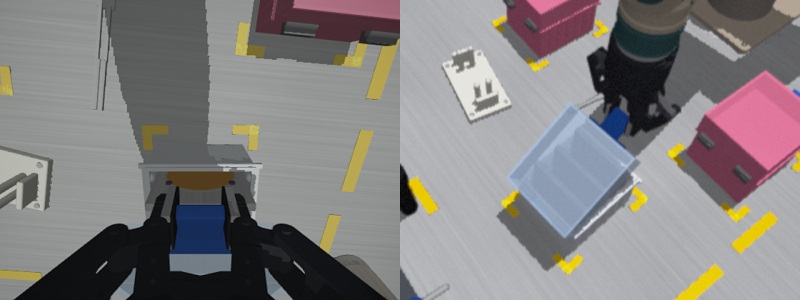

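The views show the tab held between the pads and the cover propped partly open, with the loaded pallets undisturbed. I'll trim by less than a millimetre and let it settle.

carry_out:
  moves:
    - [[-0.0008,-0.0003,-0.0007],0]
    - [[0,0,0],0]
    - [[0,0,0],0]
    - [[0,0,0],0]
    - [[0,0,0],0]
    - [[0,0,0],0]

```text
clock: 23.68
eef_pos: [476.6, 135.3, 170.1]
orientation: [[-0.996, -0.089, -0.006], [-0.089, 0.996, -0.0], [0.006, 0.0, -1.0]]
contact_force: [-4.5, -2.8, 3.2]
grip_width: 29.3
gripper_force: 30.9
```

```bash
python3 ang.py; python3 -c "
from h import *
import ang
im,c=load('s8')
for l,y,z in((156,0,8),):pass
"|tail -1
```

```text
23.675 [476.6 135.3 170.1] r 166.0 angle 0.523 left tx -1.17196067500538 tz 0.5343023656219685 [-4.5 -2.8  3.2] 29.257000275699873
23.675 [476.6 135.3 170.1] r 166.0 angle 0.523 left tx -1.17196067500538 tz 0.5343023656219685 [-4.5 -2.8  3.2] 29.257000275699873
```

The cover is steady at 0.523 rad with light forces, so I'm handing in.

```bash
python3 -c "
from bench import finish_job
print(finish_job())"
```

```text
the job is handed in; nothing more can be done
None
```

The pallet is fully home in the middle slot, and the gripper is holding the cover by its blue tab at 0.523 rad (30° from shut); I handed the job in at 23.7 s, and the pictures show the other pallets undisturbed.

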